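# Fill the last pocket of the breaker tray and gauge it

### The job

One pocket of the blue packing tray is still empty, with its orange pad showing. Pack the loose circuit breaker with the green toggle flat into it, the right way up (the switch with the red rotary handle and the wide contactor would stick out), and only then slide the yellow gauge bar by its red grip from its parked end all the way to the other end of the tray, to check that nothing stands above the rim; leave it there.

Things in the scene. Friction and masses are not known exactly. Their poses are not given: they have to be found in the camera images.
- breaker: Loose green-toggle breaker: grey base 104 (x) x 46 (y) x 28 mm high, white nose 44 (x) x 46 (y) mm on its middle up to 55 mm, toggle to 58. 0.25-0.5 kg. Origin: centre of underside, z up, alike both ways round. Grip the nose from above along x. It stands in a row along y with two others 125 mm apart, order varying: red-handled switch (93 mm high) and contactor (86 x 78, 84 high).
- pad: Orange pad 130 (x) x 60 (y) x 2 mm on the floor of the empty pocket. Origin: centre of underside, 5 mm over the bench; x, y along the tray's sides. Pocket 140 (x) x 68 (y) mm, rim 63 mm above this origin, dividers 4 mm lower. Fixed blue tray 150 (x) x 290 (y): three pockets 72 mm apart along y, two full (black toggles), which is empty varies; parking deck at its +y end.
- gauge_bar (a joint): Travel (m) of the yellow gauge bar along the tray, in the -y direction of the pad's frame: 0 to 0.012 at the start (parked on the deck), 0.235 at the far stop. About 2 N of friction; it stays where left. The bar is 166 (x) x 20 (y) x 10 mm, its underside 2 mm above the rim, and jams against anything that protrudes.
- bar_grip (a point): Point inside the red grip, an upright post 24 x 24 mm on the middle of the gauge bar, rising 32 mm above the bar's top face. The point lies on the post's axis, 10 mm below its top and 22 mm above the bar's top face. Axes as the pad's (x across the tray, y towards the parking end). It moves with the bar.
Mind the look-alikes: they are no part of the job. Leave any brown or turquoise look-alike of the breaker alone.

How it is judged:
By the outcome, as a careful person would: the job done as asked, in the order asked, and still so for the second after the job is handed in, with the robot touching nothing.
It also fails if it takes over 48 s, if anything falls off the work surface, if the arm or the gripper's body presses on something with over 40 N, if the wrist force passes 120 N, or if a joint passes its speed limit or range.

### The arm

A 7-joint arm with a two-finger parallel gripper is mounted at the origin on the work surface. World frame = base frame: x ahead of the robot, y to its left, z up, the work surface at z = 0. Lengths are in m, angles in rad, forces in N, time in s.
With the tool pointing down it reaches from about 0.4 to 0.85 m from the base axis. Payload 10.4 kg.
Tool frame: the origin (TCP) lies at the very end of the fingers, on their centre line; the grasp point (between the pads) lies 19 mm behind it; z points along the fingers, y is the line along which they close (so a half turn about z gives the same grasp; the last joint's range is limited). The gripper opens to 85 mm and grips with 20 to 120 N. Pads are 22 mm wide; open, the fingers measure 114 mm over their backs; the gripper's body (76 mm by 85 mm) begins 54 mm behind the grasp point. The pads swing forward as they close: fully open they stand 13 mm farther back than shut.
Start: joints at [-1.319, 0.332, -0.065, 1.46, 0.022, 1.35, -0.088], TCP at [0.17, 0.602, 0.205] pointing down, gripper open.
Joint ranges: [-2.6, 2.6], [-0.5, 2.12], [-1.47, 1.34], [0.16, 2.42], [-1.27, 4.41], [0.06, 2.06], [-2.6, 2.6]. Speed limits (rad/s): [2.22, 2.22, 2.79, 2.79, 3.14, 3.14, 3.14].

### API

Orientations are given as a unit quaternion [x, y, z, w].
In Python, from workcell import * gives the robot as it stands.
- The arm moves only by the tool step_arm, never from a script. Its argument "commands" is one flat list of numbers, 7 for each row, row after row: the finger opening in mm, from 0 to 85.4, then the shift along the world's x, y, z as a fraction of full scale, then the turn, a rotation vector about the world's x, y, z as a fraction of full scale. A call has exactly 10 rows; each row is the pose to reach, as a shift and turn from the pose commanded when the call began, turning the shorter way round; what a row does not reach only later rows make up. Full scale, the value 1, is 0.6 m for a shift and pi rad for a turn. A row lasts 1/8 s, in which the tool goes at most 62.5 mm and 10.7 degrees, less where a joint would pass 70% of its speed; a pose out of reach is approached as far as the arm can. A call with a number of a shift or a turn outside -1 to 1 is refused whole. A call with a gripper value outside its range is refused whole. The fingers move at their own pace and stop on an object; "squeeze" is the grip in N (left out, the last holds). Time passes only in rows, so rows that repeat a pose let the fingers close, or fill a call up. It gives the time, the measured TCP pose, the force, the opening and the grip force at its end, in the units of the state.
- get_obs(): the state, without advancing time (a new reading comes with each control period).
- camera(name): name is "scene" or "side" or "wrist"; returns the picture (384x512x3 uint8, red, green, blue); there is no depth.
- camera_params(name): a dict with "mtx" (3x3 intrinsics, pixels), "extrinsics" (4x4, takes a point from world to camera coordinates); the wrist camera has in their place "tool_from_camera" (4x4, takes a point from camera to tool coordinates, whose origin is the TCP and whose axes are the flange's). Camera axes: x right, y down, z forward; pixel columns grow to the right and rows downward; lengths in m; the calibration is good to about 2 mm. A picture is of the moment at which its call begins: read the wrist's pose just before it. camera_params takes no time and is no camera call.
- hand_in(): hands the job in; it is judged then, once.
The state is a dict: "clock": time; "joint_pos": joint angles; "joint_velocities": joint speeds; "tau": joint torques, N m; "position": TCP position; "ee_rot": TCP orientation; "ft_force": force on the tool from outside, world axes, zero at the start; "torque": the same for the moment, N m; "grip_width": opening from 0.0 (shut) to 1.0 (fully open); "grasp_force": force on a finger pad.
Only numpy, scipy, OpenCV 4.12 (cv2) and the standard library are available. Lean on these libraries where they do the work, as an engineer would, in place of code of your own. Each camera call takes 0.05 s, during which the arm holds its last target. There are 200 camera calls.

## Working session

There is one attempt and no reset: what is moved stays moved. The work goes in short steps, Python scripts to look and compute and a tool call to move; the robot and the scene stay as the last step left them, time stands still between calls to the robot, and variables do not carry over. Pictures are saved under pics/ and viewed, at most 10 in all, crops included, and the job is handed in when it is done.

Besides the shell and the picture viewer there is one more tool, called after ">>>" in YAML: its name, and indented under it one key for each argument. step_arm: Moves the arm, as the interface text tells. Its arguments: {"type":"object","properties":{"commands":{"type":"array","items":{"type":"number"}},"squeeze":{"type":"number"}},"required":["commands"]}

```bash
mkdir -p pics; cat > h.py <<'E'
from workcell import *
import numpy as np, cv2
def snap(n,f):
    im=camera(n); cv2.imwrite(f'pics/{f}.png',im[:,:,::-1]); return im
def ray(n,uv,z,obs=None):
    p=camera_params(n); K=np.array(p['mtx'])
    if n=='wrist':
        from scipy.spatial.transform import Rotation as R
        T=np.eye(4);T[:3,:3]=R.from_quat(obs['ee_rot']).as_matrix();T[:3,3]=obs['position']
        T=T@np.array(p['tool_from_camera'])
    else: T=np.linalg.inv(np.array(p['extrinsics']))
    uv=np.atleast_2d(uv).astype(float)
    d=np.c_[uv,np.ones(len(uv))]@np.linalg.inv(K).T@T[:3,:3].T
    o=T[:3,3]; return o+d*((z-o[2])/d[:,2])[:,None]
E
python3 - <<'E'
from h import *
o=get_obs();print(o['position'],o['ee_rot'],o['clock'],o['grip_width'])
a=snap('scene','s0');b=snap('side','d0');c=snap('wrist','w0')
cv2.imwrite('pics/all0.png',np.hstack([cv2.resize(a,(512,384)),cv2.resize(b,(512,384))])[:,:,::-1])
for n in('scene','side'):
    p=camera_params(n);print(n,np.linalg.inv(np.array(p['extrinsics'])).round(3).tolist(),np.array(p['mtx']).round(1).tolist())
print(camera_params('wrist'))
E
```

```text
[0.16948408 0.60116463 0.20390742] [ 1.36946251e-01  9.90578226e-01 -7.06418604e-04 -5.35203786e-05] 0.0 1.0027246836508545
scene [[-0.394, 0.525, -0.754, 1.165], [0.919, 0.229, -0.32, 0.26], [0.005, -0.82, -0.573, 0.612], [0.0, 0.0, 0.0, 1.0]] [[406.6, 0.0, 257.7], [0.0, 406.6, 195.5], [0.0, 0.0, 1.0]]
side [[0.959, -0.191, 0.209, 0.298], [-0.282, -0.608, 0.742, -0.646], [-0.014, -0.771, -0.637, 0.645], [0.0, 0.0, 0.0, 1.0]] [[348.6, 0.0, 256.5], [0.0, 348.6, 190.6], [0.0, 0.0, 1.0]]
{'mtx': array([[298.9766121 ,   0.        , 256.77175346],
       [  0.        , 298.9766121 , 194.83182603],
       [  0.        ,   0.        ,   1.        ]]), 'tool_from_camera': array([[ 3.43282035e-04, -9.50579635e-01, -3.10480659e-01,
         8.00617536e-02],
       [ 9.99998144e-01, -2.62377087e-04,  1.90894891e-03,
         1.03030136e-03],
       [-1.89607096e-03, -3.10480738e-01,  9.50577780e-01,
        -1.69473890e-01],
       [ 0.00000000e+00,  0.00000000e+00,  0.00000000e+00,
         1.00000000e+00]])}
```

View pics/s0.png

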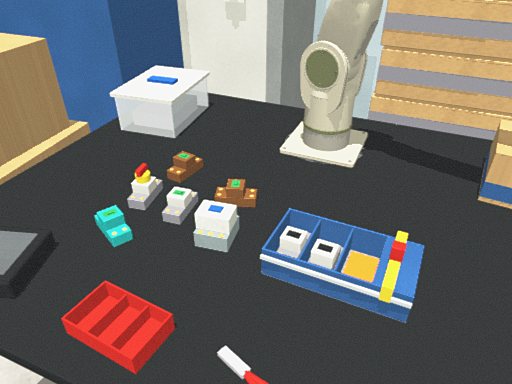

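View pics/d0.png

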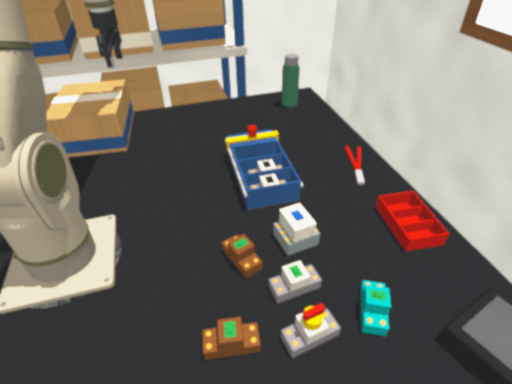

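Candidates for the breaker, by pixel in the scene view:
- grey/white with green toggle at (180,204): this is my choice
- brown at (185,165) and (236,192)
- turquoise at (113,225)
- red-handled switch at (145,187)
- contactor at (216,225)

In the side view the chosen breaker is at (296,281). The empty pocket is the one next to the parked bar, with its orange pad at (362,265).

```bash
python3 - <<'E'
from h import *
a=cv2.imread('pics/s0.png');b=cv2.imread('pics/d0.png')
c1=cv2.resize(a[170:240,140:220],None,fx=5,fy=5,interpolation=cv2.INTER_CUBIC)
c2=cv2.resize(b[250:310,255:335],None,fx=5,fy=5,interpolation=cv2.INTER_CUBIC)
cv2.imwrite('pics/crop1.png',np.vstack([c1[:300],c2]))
def cen(im,lo,hi,roi):
    x0,y0,x1,y1=roi;h=cv2.cvtColor(im[y0:y1,x0:x1],cv2.COLOR_BGR2HSV)
    m=cv2.inRange(h,lo,hi);n,l,s,c=cv2.connectedComponentsWithStats(m)
    i=1+np.argmax(s[1:,4]);cnt=cv2.findContours((l==i).astype(np.uint8),0,2)[0][0].reshape(-1,2)+[x0,y0]
    return c[i]+[x0,y0],s[i,4],cnt
G=((45,100,60),(85,255,255))
for n,im,r in(('scene',a,(165,180,200,225)),('side',b,(270,255,325,305))):
    c,s,_=cen(im,*G,r);print(n,'toggle',c,s,ray(n,c,.058))
O=((8,120,150),(20,255,255))
for n,im,r in(('scene',a,(330,235,400,290)),):
    c,s,cn=cen(im,*O,r);P=ray(n,cn,.007)[:,:2]
    print('pad',c,s,cv2.minAreaRect((P*1000).astype(np.float32)), cv2.boxPoints(cv2.minAreaRect((P*1000).astype(np.float32))).round())
# yellow bar, top at z=.08
Y=((22,120,120),(35,255,255))
for n,im,r in(('scene',a,(370,225,425,310)),('side',b,(215,115,290,155))):
    h=cv2.cvtColor(im,cv2.COLOR_BGR2HSV);m=cv2.inRange(h,*Y);mm=np.zeros_like(m);mm[r[1]:r[3],r[0]:r[2]]=m[r[1]:r[3],r[0]:r[2]]
    pts=np.argwhere(mm)[:,::-1];P=ray(n,pts,.08)[:,:2]*1000
    print(n,'bar',len(pts),cv2.minAreaRect(P.astype(np.float32)))
    red=cv2.inRange(h,(0,150,100),(6,255,255))|cv2.inRange(h,(174,150,100),(180,255,255))
    q=np.argwhere(red[r[1]:r[3],r[0]:r[2]])[:,::-1]+[r[0],r[1]]
    print(n,'red',len(q),q.min(0),q.max(0),ray(n,q.mean(0),.1))
# blue tray hull
for n,im,r in(('scene',a,(250,200,430,325)),('side',b,(215,115,310,215))):
    h=cv2.cvtColor(im,cv2.COLOR_BGR2HSV);m=cv2.inRange(h,(100,110,50),(118,255,255))[r[1]:r[3],r[0]:r[2]]
    pts=np.argwhere(m)[:,::-1]+[r[0],r[1]];hu=cv2.convexHull(pts.astype(np.int32))
    ap=cv2.approxPolyDP(hu,3,True).reshape(-1,2);print(n,'tray hull',ap.tolist(),(ray(n,ap,.068)[:,:2]*1000).round().tolist())
E
```

```text
scene toggle [178.6097561  192.17073171] 41 [[ 0.49763104 -0.22988346  0.058     ]]
side toggle [295.54794521 270.82191781] 73 [[ 0.49366157 -0.23511382  0.058     ]]
pad [362.5   278.875] 8 ((551.9929809570312, 230.31643676757812), (14.004091262817383, 1.799664855003357), 87.0284194946289) [[551. 223.]
 [553. 223.]
 [553. 237.]
 [551. 237.]]
scene bar 739 ((560.3981323242188, 262.8777770996094), (53.92486572265625, 199.90951538085938), 87.47168731689453)
scene red 238 [390 241] [405 261] [[0.5500175  0.28016251 0.1       ]]
side bar 291 ((543.4813842773438, 260.7995300292969), (177.88851928710938, 58.13003158569336), 0.4307442605495453)
side red 92 [247 124] [256 135] [[0.54693383 0.28176834 0.1       ]]
scene tray hull [[424, 245], [414, 297], [404, 321], [261, 272], [261, 249], [289, 208]] [[473.0, 328.0], [621.0, 323.0], [680.0, 314.0], [671.0, 58.0], [614.0, 34.0], [464.0, 39.0]]
side tray hull [[300, 214], [247, 207], [227, 135], [271, 129], [300, 178]] [[562.0, -89.0], [447.0, -27.0], [475.0, 325.0], [623.0, 319.0], [614.0, 43.0]]
```

View pics/crop1.png

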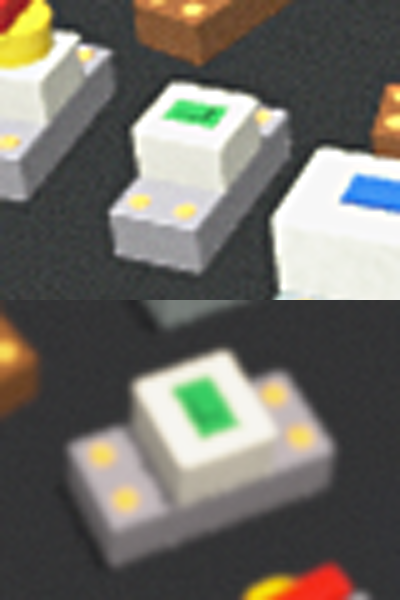

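The crop confirms the choice: grey base, white nose and green toggle at scene (179,192) / side (296,271). The tray corners give a consistent size of about 150 x 290, with its yaw close to -1.6°. Next I need the breaker's yaw.

```bash
python3 - <<'E'
from h import *
P=ray('side',[[277,303],[322,282]],0);d=P[1]-P[0];print(P.round(3),np.linalg.norm(d),np.degrees(np.arctan2(d[1],d[0])))
P=ray('scene',[[162+1,221],[180,224],[198,199]],0);print(P.round(3));d=P[2]-P[1];print(np.linalg.norm(d),np.degrees(np.arctan2(d[1],d[0])))
E
```

```text
[[ 0.446 -0.26   0.   ]
 [ 0.558 -0.24   0.   ]] 0.11343078641624352 10.43378741520446
[[ 0.548 -0.249  0.   ]
 [ 0.541 -0.206  0.   ]
 [ 0.435 -0.218  0.   ]]
0.10754207830966599 -173.30329705444117
```

>>> step_arm:
  commands: [85,0.585,-0.6,0.1,0,0,-0.42,85,0.585,-0.6,0.1,0,0,-0.42,85,0.585,-0.6,0.1,0,0,-0.42,85,0.585,-0.6,0.1,0,0,-0.42,85,0.585,-0.6,0.1,0,0,-0.42,85,0.585,-0.6,0.1,0,0,-0.42,85,0.585,-0.6,0.1,0,0,-0.42,85,0.585,-0.6,0.1,0,0,-0.42,85,0.585,-0.6,0.1,0,0,-0.42,85,0.585,-0.6,0.1,0,0,-0.42]
  squeeze: 40

```text
clock: 1.4
position: [0.5204, 0.2416, 0.2644]
ee_rot: [0.716, 0.699, -0.0, -0.0]
ft_force: [-0.9, 0.6, -0.4]
grip_width: 0.996
grasp_force: 0.0
```

```bash
python3 - <<'E'
from h import *
o=get_obs();print(o['clock'],o['position'],o['ee_rot'],np.abs(o['joint_velocities']).max(),o['joint_pos'],o['ft_force'])
o=get_obs();a=snap('wrist','w1')
import json;json.dump({k:np.array(o[k]).tolist() for k in('position','ee_rot')},open('w1.json','w'))
E
```

```text
1.4 [0.52044612 0.24158529 0.26438813] [ 7.15535699e-01  6.98576113e-01 -2.27462432e-04 -1.64207910e-04] 0.03080450047235763 [-0.8426346   0.19350514  0.38514226  1.52664549 -0.07314537  1.43619394
 -0.47812088] [-0.90146851  0.59963582 -0.42222165]
```

View pics/w1.png

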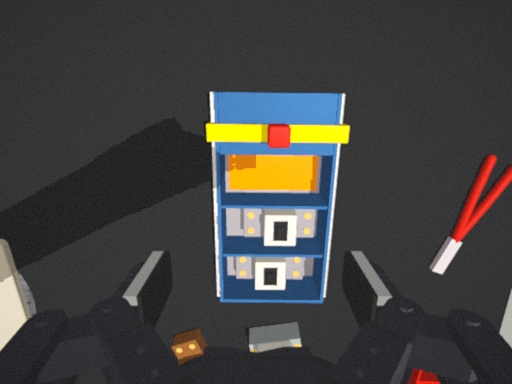

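Wrist view, with +y at the top:
- The tray's side rims run from columns 212/343 at the top to 221/325 at the bottom.
- The orange pad is at (272,172), the dividers are at rows 207 and 254, and the bar is at row 133.
- The red grip is at (279,135).

Measuring these now.

```bash
python3 - <<'E'
from h import *
import json
o=json.load(open('w1.json'));im=cv2.imread('pics/w1.png');h=cv2.cvtColor(im,cv2.COLOR_BGR2HSV)
R=lambda uv,z:(ray('wrist',uv,z,o)[:,:2]*1000).round(1)
def m(lo,hi,x0,y0,x1,y1):
    k=cv2.inRange(h[y0:y1,x0:x1],lo,hi);return np.argwhere(k)[:,::-1]+[x0,y0]
p=m((10,130,100),(22,255,255),215,150,330,200);q=R(p,.007);print('pad',len(p),cv2.minAreaRect(q.astype(np.float32)))
p=m((23,120,100),(35,255,255),200,118,355,148);q=R(p,.08);print('bar',len(p),cv2.minAreaRect(q.astype(np.float32)))
p=m((0,150,140),(6,255,255),260,118,300,150);print('red',len(p),p.min(0),p.max(0),R([(p.min(0)+p.max(0))/2,p.min(0),p.max(0)],.112))
p=m((100,110,40),(120,255,255),205,85,350,305)
hu=cv2.approxPolyDP(cv2.convexHull(p.astype(np.int32)),3,True).reshape(-1,2);print('tray',hu.tolist(),R(hu,.068).tolist())
print('div',R([[222,208],[327,208],[222,255],[325,254]],.064),'pocket floor edges pad L/R')
print('black toggles',R([[281,231],[271,276]],.065))
E
```

```text
pad 2880 ((542.5034790039062, 217.3656005859375), (52.01205062866211, 129.7474365234375), 87.91126251220703)
bar 2135 ((545.0858154296875, 283.0342712402344), (21.963777542114258, 167.77587890625), 87.83130645751953)
red 452 [268 125] [289 146] [[544.5 283.6]
 [533.4 294.8]
 [555.7 272.2]]
tray [[341, 93], [323, 302], [220, 302], [214, 92]] [[619.8, 325.2], [612.0, 37.1], [461.9, 40.5], [472.9, 329.8]]
div [[473.  184.9]
 [611.6 181.7]
 [468.9 115.2]
 [612.1 113.5]] pocket floor edges pad L/R
black toggles [[550.9 150.4]
 [536.7  80.5]]
```

>>> step_arm:
  commands: [85,-0.05,-0.735,-0.1,0,0,0.052,85,-0.05,-0.735,-0.1,0,0,0.052,85,-0.05,-0.735,-0.1,0,0,0.052,85,-0.05,-0.735,-0.1,0,0,0.052,85,-0.05,-0.735,-0.1,0,0,0.052,85,-0.05,-0.735,-0.1,0,0,0.052,85,-0.05,-0.735,-0.1,0,0,0.052,85,-0.05,-0.735,-0.1,0,0,0.052,85,-0.05,-0.735,-0.1,0,0,0.052,85,-0.05,-0.735,-0.1,0,0,0.052]

```text
clock: 2.7
position: [0.4913, -0.1969, 0.2047]
ee_rot: [0.655, 0.756, 0.0, -0.0]
ft_force: [-0.0, 0.8, -0.1]
grip_width: 0.993
grasp_force: 0.0
```

```bash
python3 - <<'E'
from h import *
import json
o=get_obs();a=snap('wrist','w2')
o={k:np.array(o[k]).tolist() for k in('position','ee_rot')};json.dump(o,open('w2.json','w'))
print(o)
h=cv2.cvtColor(a,cv2.COLOR_RGB2HSV)
g=cv2.inRange(h,(45,100,60),(85,255,255));n,l,s,c=cv2.connectedComponentsWithStats(g)
for i in range(1,n):
    if s[i,4]>30:
        p=np.argwhere(l==i)[:,::-1];print(s[i],c[i],ray('wrist',c[i],.058,o).round(4),cv2.minAreaRect((ray('wrist',p,.058,o)[:,:2]*1000).astype(np.float32)))
E
```

```text
{'position': [0.4912991188679184, -0.1969474662053137, 0.20467960716456932], 'ee_rot': [0.6545499569501674, 0.7560186493463338, 0.000310036113760505, -0.00024407926495656853]}
[164  79  33  25 617] [180.20583468  91.18962723] [[ 0.4034 -0.1217  0.058 ]] ((403.3428039550781, -121.89170837402344), (29.539321899414062, 19.61492347717285), 18.691999435424805)
[246 192  17  24 368] [254.13043478 203.48369565] [[ 0.4933 -0.229   0.058 ]] ((493.3495788574219, -229.23609924316406), (17.736722946166992, 27.503334045410156), 4.260218620300293)
[102 239  20  26 368] [111.57880435 251.50543478] [[ 0.3346 -0.3131  0.058 ]] ((334.5216979980469, -313.3291015625), (29.45916175842285, 19.544849395751953), 81.37163543701172)
[333 282  16  20 135] [340.48148148 291.34814815] [[ 0.6157 -0.3283  0.058 ]] ((615.3487548828125, -330.961669921875), (13.950002670288086, 29.900033950805664), 28.807310104370117)
```

View pics/w2.png

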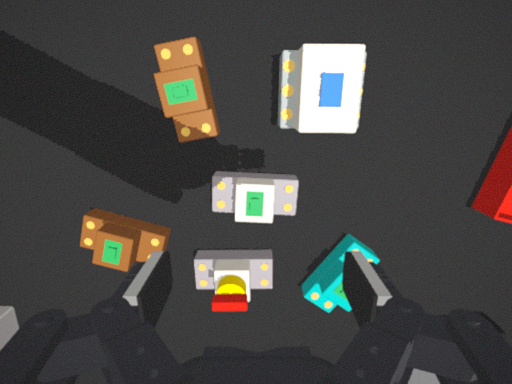

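The wrist view shows the breaker at (254,203). Its base runs from (212,172) to (298,216). The contactor (321,88) and the switch (231,285) are its row neighbours, and the brown and turquoise look-alikes are well apart from it. I'll measure yaw from the four gold screws.

```bash
python3 - <<'E'
from h import *
import json
o=json.load(open('w2.json'));im=cv2.imread('pics/w2.png');h=cv2.cvtColor(im,cv2.COLOR_BGR2HSV)
k=cv2.inRange(h[170:222,208:302],(15,70,130),(35,255,255));n,l,s,c=cv2.connectedComponentsWithStats(k)
pts=[c[i]+[208,170] for i in range(1,n) if s[i,4]>15];P=ray('wrist',pts,.028,o)[:,:2]*1000
print(np.round(pts,1),P.round(1),P.mean(0))
# base mask (grey + white) hull at z .028 excluding nose
k=cv2.inRange(h,(0,0,110),(180,60,255));g=k[165:225,205:305]
x=ray('wrist',np.argwhere(g)[:,::-1]+[205,165],.028,o)[:,:2]*1000
print(cv2.minAreaRect(x.astype(np.float32)))
E
```

```text
[[220.5 185. ]
 [288.6 188.2]
 [220.4 203.8]
 [287.  206.8]] [[ 451.1 -222.1]
 [ 533.  -214.3]
 [ 453.5 -246. ]
 [ 535.2 -238.2]] [ 493.20600097 -230.15969846]
((494.0857849121094, -233.29083251953125), (103.95348358154297, 63.76128005981445), 5.494427680969238)
```

>>> step_arm:
  commands: [85,0.0033,-0.055,0,0,0,-0.0155,85,0.0033,-0.055,-0.06,0,0,-0.0155,85,0.0033,-0.055,-0.12,0,0,-0.0155,85,0.0033,-0.055,-0.18,0,0,-0.0155,85,0.0033,-0.055,-0.22,0,0,-0.0155,85,0.0033,-0.055,-0.25,0,0,-0.0155,85,0.0033,-0.055,-0.27,0,0,-0.0155,85,0.0033,-0.055,-0.285,0,0,-0.0155,85,0.0033,-0.055,-0.29,0,0,-0.0155,85,0.0033,-0.055,-0.29,0,0,-0.0155]

```text
clock: 4.0
position: [0.4927, -0.2326, 0.031]
ee_rot: [0.674, 0.739, 0.0, 0.0]
ft_force: [-0.6, 0.4, 0.3]
grip_width: 0.994
grasp_force: 0.0
```

```bash
python3 - <<'E'
from h import *
o=get_obs();print(o['position'],o['ft_force'])
b=camera('side')
c=b[220:340,235:375];cv2.imwrite('pics/d3.png',cv2.resize(c,None,fx=4,fy=4)[:,:,::-1])
E
```

```text
[ 0.49272509 -0.23256319  0.03098721] [-0.56214406  0.4039043   0.29904554]
```

View pics/d3.png

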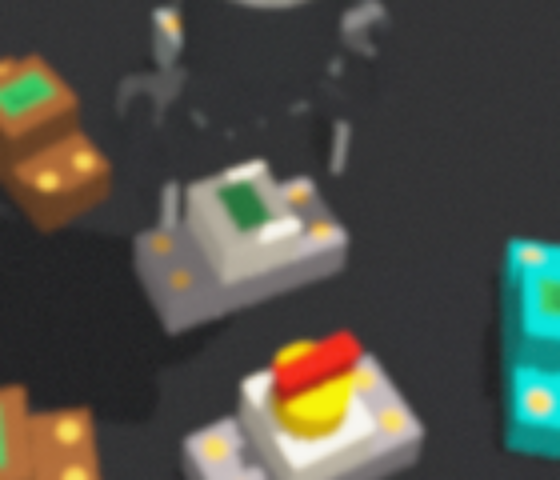

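The open fingers, at (168,205) and (340,148), straddle the nose without touching anything. Close.

>>> step_arm:
  commands: [60,0.001,0.004,-0.001,0,0,0,40,0.001,0.004,-0.001,0,0,0,30,0.001,0.004,-0.001,0,0,0,30,0.001,0.004,-0.001,0,0,0,30,0.001,0.004,-0.001,0,0,0,30,0.001,0.004,-0.001,0,0,0,30,0.001,0.004,-0.001,0,0,0,30,0.001,0.004,-0.001,0,0,0,30,0.001,0.004,0.03,0,0,0,30,0.001,0.004,0.06,0,0,0]
  squeeze: 60

```text
clock: 5.3
position: [0.4934, -0.2303, 0.0684]
ee_rot: [0.674, 0.739, 0.0, 0.0]
ft_force: [0.4, -0.2, 0.3]
grip_width: 0.351
grasp_force: 0.0
```

The grip closed to 30 mm with no force, so it missed or passed over the nose. Looking.

```bash
python3 - <<'E'
from h import *
b=camera('side');a=camera('scene')
c=cv2.resize(b[220:320,235:375],(560,400));d=cv2.resize(a[140:240,120:260],(560,400))
cv2.imwrite('pics/d4.png',cv2.resize(np.vstack([c,d]),None,fx=.75,fy=.75)[:,:,::-1])
o=get_obs();print(o['position'],o['grip_width'],o['grasp_force'])
E
```

```text
[ 0.49477986 -0.23076958  0.06965838] 0.3518082652063988 0.0
```

View pics/d4.png

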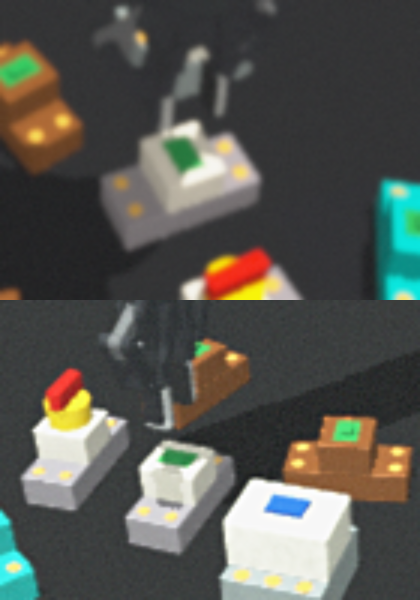

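In both views the fingertips hang above and behind the nose: side crop (165,128)/(222,113), scene crop (160,428). I'll triangulate the +x tip and re-measure the toggle.

```bash
python3 - <<'E'
from h import *
def tri(p,q):
    M=[]
    for n in('scene','side'):
        k=camera_params(n);M.append(np.array(k['mtx'])@np.array(k['extrinsics'])[:3])
    X=cv2.triangulatePoints(M[0],M[1],np.array(p,float),np.array(q,float))[:,0];return (X[:3]/X[3]).round(4),M
X,M=tri((173.3,182.7),(309,257.7));print('tip+x',X)
o=get_obs();P=np.r_[o['position'],1]
for m in M: q=m@P;print('TCP proj',q[:2]/q[2])
for n,r in(('scene',(165,180,200,225)),('side',(270,255,325,305))):
    im=camera(n);h=cv2.cvtColor(im[r[1]:r[3],r[0]:r[2]],cv2.COLOR_RGB2HSV)
    p=np.argwhere(cv2.inRange(h,(45,80,40),(85,255,255)))[:,::-1]+r[:2];print(n,len(p),p.mean(0),ray(n,p.mean(0),.058))
    X=p.mean(0) if n=='scene' else X;Y=p.mean(0)
print('toggle tri',tri(X if len(X)==2 else p.mean(0),Y)[0])
E
```

```text
tip+x [ 0.516  -0.2328  0.0934]
TCP proj [178.41748107 187.45579794]
TCP proj [295.60811431 265.49993368]
scene 49 [178.75510204 192.12244898] [[ 0.49731577 -0.22967432  0.058     ]]
side 81 [295.55555556 271.        ] [[ 0.49351202 -0.23553976  0.058     ]]
toggle tri [ 0.4941 -0.2327  0.0548]
```

```bash
python3 - <<'E'
from h import *
k=camera_params('side');M=np.array(k['mtx'])@np.array(k['extrinsics'])[:3]
for x,y in((.449,-.237),(.536,-.228)):
    for z in(.031,.044,.055,.065):
        q=M@np.array([x,y,z,1]);print(x,z,(q[:2]/q[2]).round(1))
print('seen open tips approx (277,276),(320,263)')
E
```

```text
0.449 0.031 [275.1 284.7]
0.449 0.044 [275.2 281. ]
0.449 0.055 [275.3 277.7]
0.449 0.065 [275.4 274.7]
0.536 0.031 [312.  271.4]
0.536 0.044 [312.6 267.6]
0.536 0.055 [313.  264.3]
0.536 0.065 [313.4 261.3]
seen open tips approx (277,276),(320,263)
```

The evidence (open tips seen near z≈0.058 with TCP at 0.031, closed tip at +24 mm) says the fingertips sit farther back than I assumed. The breaker has not moved. Open again and go lower in small steps, watching the force.

>>> step_arm:
  commands: [72,-0.001,-0.002,0,0,0,0,72,-0.001,-0.002,0,0,0,0,72,-0.001,-0.002,0,0,0,0,72,-0.001,-0.002,0,0,0,0,72,-0.001,-0.002,-0.02,0,0,0,72,-0.001,-0.002,-0.04,0,0,0,72,-0.001,-0.002,-0.06,0,0,0,72,-0.001,-0.002,-0.07,0,0,0,72,-0.001,-0.002,-0.077,0,0,0,72,-0.001,-0.002,-0.077,0,0,0]

```text
clock: 6.75
position: [0.4925, -0.2313, 0.0204]
ee_rot: [0.674, 0.739, -0.0, -0.0]
ft_force: [-0.0, 0.4, 0.5]
grip_width: 0.842
grasp_force: 0.0
```

```bash
python3 - <<'E'
from h import *
o=get_obs();print(o['position'],o['grip_width'],o['ft_force'])
b=camera('side');a=camera('scene')
c=cv2.resize(b[240:315,255:345],(540,450),interpolation=cv2.INTER_CUBIC)
cv2.imwrite('pics/d5.png',cv2.convertScaleAbs(c,alpha=1.5,beta=15)[:,:,::-1])
E
```

```text
[ 0.49250828 -0.23126644  0.02039261] 0.8421419322612875 [-0.04071129  0.44364948  0.53124875]
```

View pics/d5.png

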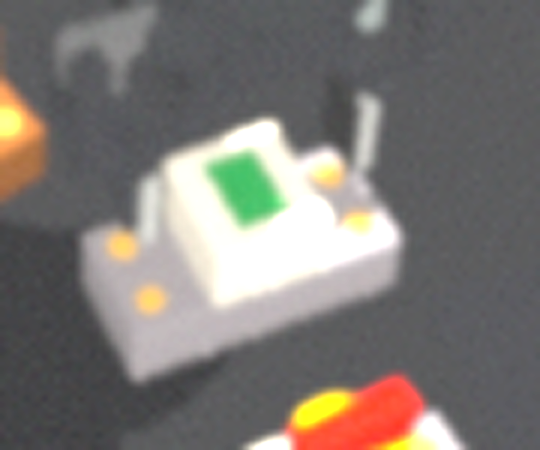

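The pads at (150,210) and (368,130) now reach well below the nose top on both sides, with the tips about 10 mm above the base and no contact force. Close here, in place.

>>> step_arm:
  commands: [30,0.001,0.001,-0.002,0,0,0,30,0.001,0.001,-0.002,0,0,0,30,0.001,0.001,-0.002,0,0,0,30,0.001,0.001,-0.002,0,0,0,30,0.001,0.001,-0.002,0,0,0,30,0.001,0.001,-0.002,0,0,0,30,0.001,0.001,-0.002,0,0,0,30,0.001,0.001,-0.002,0,0,0,30,0.001,0.001,-0.002,0,0,0,30,0.001,0.001,-0.002,0,0,0]
  squeeze: 60

```text
clock: 8.1
position: [0.4935, -0.2305, 0.0199]
ee_rot: [0.674, 0.739, 0.0, 0.0]
ft_force: [-1.0, 0.4, 5.5]
grip_width: 0.492
grasp_force: 61.0
```

Held: 42 mm opening at 61 N. Lift and start moving towards the tray.

>>> step_arm:
  commands: [30,0,0,0.03,0,0,0,30,0,0,0.1,0,0,0,30,0,0,0.18,0,0,0,30,0,0,0.26,0,0,0,30,0.01,0.06,0.32,0,0,0,30,0.02,0.14,0.333,0,0,-0.01,30,0.03,0.22,0.333,0,0,-0.02,30,0.04,0.3,0.333,0,0,-0.03,30,0.05,0.38,0.333,0,0,-0.04,30,0.06,0.44,0.333,0,0,-0.04]

```text
clock: 9.35
position: [0.5289, 0.0353, 0.2199]
ee_rot: [0.719, 0.695, 0.0, -0.0]
ft_force: [0.4, -0.4, -3.8]
grip_width: 0.491
grasp_force: 62.4
```

>>> step_arm:
  commands: [30,0.01,0.06,0,0,0,0,30,0.015,0.14,0,0,0,0,30,0.02,0.22,0,0,0,0,30,0.022,0.28,0,0,0,0,30,0.022,0.3,0,0,0,0,30,0.022,0.31,0,0,0,0,30,0.022,0.31,0,0,0,0,30,0.022,0.31,0,0,0,0,30,0.022,0.31,0,0,0,0,30,0.022,0.31,0,0,0,0]

```text
clock: 10.6
position: [0.5425, 0.219, 0.2192]
ee_rot: [0.719, 0.695, 0.0, 0.0]
ft_force: [-0.0, -0.2, -3.2]
grip_width: 0.487
grasp_force: 62.4
```

```bash
python3 - <<'E'
from h import *
o=get_obs();print(o['clock'],o['position'],o['ee_rot'],o['grip_width'],o['grasp_force'],o['ft_force'])
b=camera('side');a=camera('scene');w=camera('wrist')
cv2.imwrite('pics/m6.png',np.vstack([np.hstack([cv2.resize(b[70:220,190:340],(300,300)),cv2.resize(a[150:330,240:440],(333,300))]),cv2.resize(w,(633,300))])[:,:,::-1])
E
```

```text
10.6 [0.54246457 0.21896595 0.21922741] [7.19396775e-01 6.94599358e-01 1.03532213e-04 3.93213567e-05] 0.48698234704786936 62.37985968589783 [-0.0118556  -0.17065138 -3.24349495]
```

View pics/m6.png

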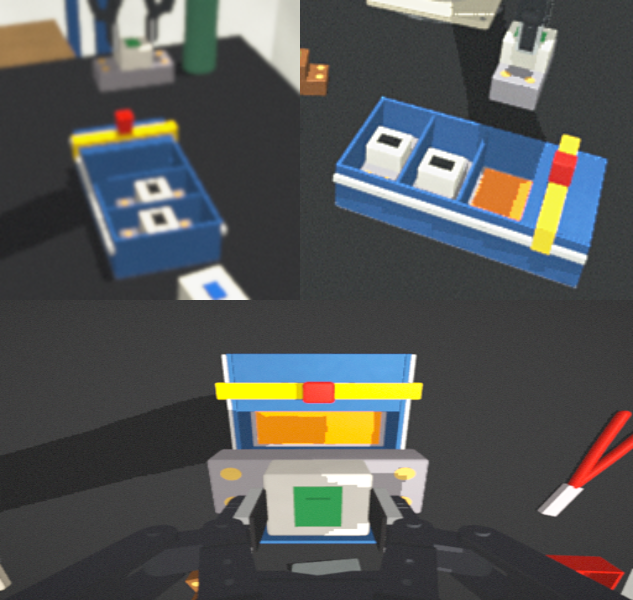

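The breaker is held level with its toggle up. I'll check the held breaker's offset from the TCP and the full pad outline once, then lower it.

```bash
python3 - <<'E'
from h import *
o=get_obs();w=camera('wrist');h=cv2.cvtColor(w,cv2.COLOR_RGB2HSV)
z0=o['position'][2]-.02
p=np.argwhere(cv2.inRange(h,(45,80,40),(85,255,255))[220:330,200:320])[:,::-1]+[200,220]
print('toggle',len(p),ray('wrist',(p.min(0)+p.max(0))/2,z0+.058,o))
k=cv2.inRange(h,(15,70,130),(35,255,255));k[:190]=0;k[275:]=0;n,l,s,c=cv2.connectedComponentsWithStats(k)
for i in range(1,n):
    if s[i,4]>40:print('screw',c[i],s[i,4],ray('wrist',c[i],z0+.028,o))
k=cv2.inRange(h,(8,130,80),(24,255,255))[138:200,190:330];p=np.argwhere(k)[:,::-1]+[190,138]
print('pad',p.min(0),p.max(0),cv2.minAreaRect((ray('wrist',p,.007,o)[:,:2]*1000).astype(np.float32)))
im=cv2.imread('pics/w1.png');import json;o1=json.load(open('w1.json'));h=cv2.cvtColor(im,cv2.COLOR_BGR2HSV)
k=cv2.inRange(h,(9,130,80),(22,255,255))[148:206,215:330]
k=cv2.morphologyEx(k,cv2.MORPH_OPEN,np.ones((3,3)));p=np.argwhere(k)[:,::-1]+[215,148];print('pad w1',p.min(0),p.max(0),cv2.minAreaRect((ray('wrist',p,.007,o1)[:,:2]*1000).astype(np.float32)))
E
```

```text
toggle 1946 [[0.54266861 0.22107444 0.25715621]]
screw [186.2987013  222.31168831] 231 [[0.50162114 0.23216818 0.22715621]]
screw [326.79452055 221.89954338] 219 [[0.58382705 0.22963541 0.22715621]]
screw [184.06666667 256.08888889] 45 [[0.49787391 0.20999316 0.22715621]]
screw [328.83673469 255.6122449 ] 49 [[0.58591697 0.2073349  0.22715621]]
pad [207 143] [308 184] ((542.6552124023438, 218.1998291015625), (54.15028762817383, 129.7439727783203), 88.0427474975586)
pad w1 [228 155] [317 190] ((542.4971313476562, 217.35414123535156), (51.87052536010742, 129.7479248046875), 87.94640350341797)
```

The pad's +y part is hidden by the wall. Its lower edge at y=0.191 puts the pad centre at (0.5425, 0.221), and the held breaker is at (0.5427, 0.221), yaw -1.9°. So it is centred; lower it.

>>> step_arm:
  commands: [30,0,0,-0.06,0,0,0,30,0,0,-0.12,0,0,0,30,0,0,-0.18,0,0,0,30,0,0,-0.22,0,0,0,30,0,0,-0.25,0,0,0,30,0,0,-0.275,0,0,0,30,0,0,-0.295,0,0,0,30,0,0,-0.307,0,0,0,30,0,0,-0.314,0,0,0,30,0,0,-0.316,0,0,0]

```text
clock: 12.05
position: [0.5425, 0.2194, 0.0296]
ee_rot: [0.719, 0.695, 0.0, 0.0]
ft_force: [0.1, -0.3, -4.1]
grip_width: 0.492
grasp_force: 62.4
```

>>> step_arm:
  commands: [30,0,0,-0.002,0,0,0,30,0,0,-0.003,0,0,0,30,0,0,-0.004,0,0,0,30,0,0,-0.005,0,0,0,35,0,0,-0.005,0,0,0,40,0,0,-0.005,0,0,0,50,0,0,-0.005,0,0,0,60,0,0,-0.005,0,0,0,66,0,0,-0.005,0,0,0,66,0,0,-0.005,0,0,0]

```text
clock: 13.3
position: [0.5424, 0.2194, 0.0265]
ee_rot: [0.719, 0.695, 0.0, 0.0]
ft_force: [0.1, -0.5, -0.4]
grip_width: 0.779
grasp_force: 0.0
```

Released without force. Lift straight up and inspect the packed pocket.

>>> step_arm:
  commands: [66,0,0,0.02,0,0,0,66,0,0,0.05,0,0,0,66,0,0,0.1,0,0,0,66,0,0,0.16,0,0,0,66,0,0,0.23,0,0,0,66,0,0,0.29,0,0,0,66,0,0,0.32,0,0,0,66,0,0,0.32,0,0,0,66,0,0,0.32,0,0,0,66,0,0,0.32,0,0,0]

```text
clock: 14.55
position: [0.5417, 0.2191, 0.2171]
ee_rot: [0.719, 0.695, -0.001, -0.0]
ft_force: [0.1, -0.1, -0.6]
grip_width: 0.769
grasp_force: 0.0
```

```bash
python3 - <<'E'
from h import *
o=get_obs();w=camera('wrist');b=camera('side');a=camera('scene');print(o['clock'],o['position'])
cv2.imwrite('pics/m7.png',np.vstack([np.hstack([cv2.resize(b[100:225,200:325],(300,300)),cv2.resize(a[190:330,245:435],(400,300))]),cv2.resize(w[80:330,100:420],(384,300)).repeat(1,1) if False else cv2.copyMakeBorder(cv2.resize(w[80:330,100:420],(384,300)),0,0,0,316,0)])[:,:,::-1])
h=cv2.cvtColor(w,cv2.COLOR_RGB2HSV)
r=cv2.inRange(h,(0,150,120),(6,255,255));r[170:]=0;n,l,s,c=cv2.connectedComponentsWithStats(r)
for i in range(1,n):
    if s[i,4]>100: x,y,ww,hh,_=s[i];print('red',s[i],ray('wrist',[[x+ww/2,y+hh/2],[x,y],[x+ww,y+hh]],.112,o).round(4))
k=cv2.inRange(h,(45,80,40),(85,255,255))[100:300,150:350];p=np.argwhere(k)[:,::-1]+[150,100]
print('toggle',len(p),ray('wrist',(p.min(0)+p.max(0))/2,.065,o))
E
```

```text
14.55 [0.5417461  0.21911481 0.21708835]
red [246 105  25  26 633] [[0.5453 0.2825 0.112 ]
 [0.5346 0.294  0.112 ]
 [0.5562 0.2707 0.112 ]]
red [490 142  22  28 345] [[0.7682 0.2408 0.112 ]
 [0.7554 0.2541 0.112 ]
 [0.7814 0.2271 0.112 ]]
toggle 418 [[0.54284484 0.22054312 0.065     ]]
```

View pics/m7.png

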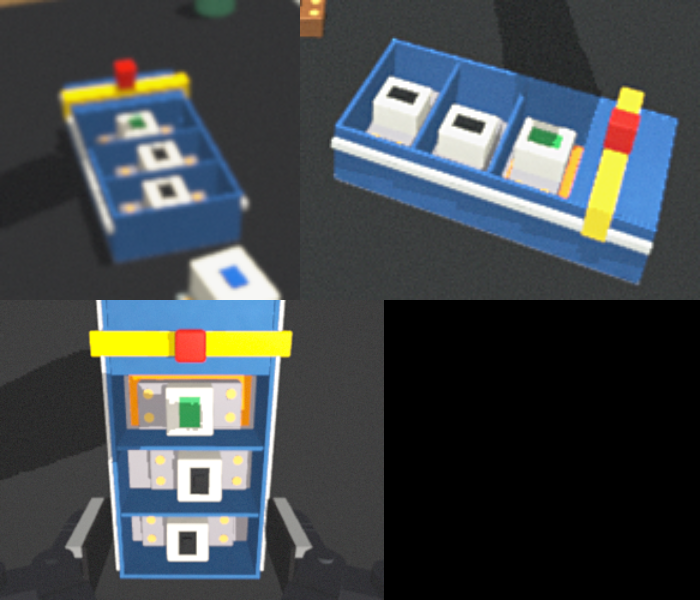

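The breaker sits flat on the pad beside its like: toggle at wrist crop (190,411), with the orange pad showing evenly around the base. The red grip is at (0.545, 0.283), still parked. Move over the grip and descend.

>>> step_arm:
  commands: [66,0.0055,0.106,0,0,0,0,66,0.0055,0.106,-0.03,0,0,0,66,0.0055,0.106,-0.08,0,0,0,66,0.0055,0.106,-0.13,0,0,0,66,0.0055,0.106,-0.17,0,0,0,66,0.0055,0.106,-0.195,0,0,0,66,0.0055,0.106,-0.21,0,0,0,66,0.0055,0.106,-0.22,0,0,0,66,0.0055,0.106,-0.222,0,0,0,66,0.0055,0.106,-0.222,0,0,0]

```text
clock: 15.95
position: [0.546, 0.2831, 0.0858]
ee_rot: [0.719, 0.695, 0.0, 0.0]
ft_force: [0.5, -0.5, 0.3]
grip_width: 0.771
grasp_force: 0.0
```

>>> step_arm:
  commands: [10,0,0,0,0,0,0,10,0,0,0,0,0,0,10,0,0,0,0,0,0,10,0,0,0,0,0,0,10,0,0,0,0,0,0,10,0,0,0,0,0,0,10,0,0,0,0,0,0,10,0,0,0,0,0,0,10,0,0,0,0,0,0,10,0,0,0,0,0,0]
  squeeze: 35

```text
clock: 17.2
position: [0.5459, 0.2832, 0.0858]
ee_rot: [0.719, 0.695, 0.0, 0.0]
ft_force: [-1.4, 0.3, 6.0]
grip_width: 0.119
grasp_force: 2.8
```

No real grip (10 mm, 3 N): the fingers closed over the top of the post. As with the nose, the tips sit about 25 mm behind the reported TCP. Open, check that the bar is still where it was, and descend 18 mm further.

>>> step_arm:
  commands: [60,0,0,0.01,0,0,0,60,0,0,0.01,0,0,0,60,0,0,0.01,0,0,0,60,0,0,0.01,0,0,0,60,0,0,0.01,0,0,0,60,0,0,0,0,0,0,60,0,0,-0.01,0,0,0,60,0,0,-0.02,0,0,0,60,0,0,-0.025,0,0,0,60,0,0,-0.03,0,0,0]

```text
clock: 18.45
position: [0.5457, 0.283, 0.0671]
ee_rot: [0.719, 0.695, 0.0, 0.0]
ft_force: [-1.2, 0.5, 0.1]
grip_width: 0.705
grasp_force: 0.0
```

```bash
python3 - <<'E'
from h import *
o=get_obs();print(o['clock'],o['position'],o['ft_force'],o['grip_width'])
w=camera('wrist');h=cv2.cvtColor(w,cv2.COLOR_RGB2HSV)
r=cv2.inRange(h,(0,150,100),(6,255,255));n,l,s,c=cv2.connectedComponentsWithStats(r)
for i in range(1,n):
    if s[i,4]>200: x,y,ww,hh,_=s[i];print('red',s[i],ray('wrist',[[x+ww/2,y+hh/2],[x,y],[x+ww,y+hh]],.112,o).round(4))
y=np.argwhere(cv2.inRange(h,(22,120,100),(36,255,255)))[:,::-1]
print('bar',len(y),cv2.minAreaRect((ray('wrist',y,.08,o)[:,:2]*1000).astype(np.float32)))
E
```

```text
18.45 [0.54568454 0.28300778 0.06714622] [-1.20656495  0.48544517  0.08854792] 0.7051508405723129
red [ 232  230   49   65 2889] [[0.5459 0.2898 0.112 ]
 [0.5353 0.3069 0.112 ]
 [0.5573 0.2712 0.112 ]]
bar 8387 ((544.8907470703125, 271.03271484375), (64.34237670898438, 166.20205688476562), 87.815673828125)
```

The post is centred between the fingers (its -y edge is at 0.271, so the centre is at 0.283) and nothing is touching. Close.

>>> step_arm:
  commands: [12,0,0,0,0,0,0,12,0,0,0,0,0,0,12,0,0,0,0,0,0,12,0,0,0,0,0,0,12,0,0,0,0,0,0,12,0,0,0,0,0,0,12,0,0,0,0,0,0,12,0,0,0,0,0,0,12,0,0,0,0,0,0,12,0,0,0,0,0,0]
  squeeze: 40

```text
clock: 19.75
position: [0.5454, 0.2832, 0.0678]
ee_rot: [0.719, 0.695, -0.0, -0.0]
ft_force: [-4.9, -0.8, 5.2]
grip_width: 0.267
grasp_force: 39.9
```

Gripped: 23 mm at 40 N. Slide along the tray's -y axis at moderate speed.

>>> step_arm:
  commands: [12,-0.0005,-0.015,0,0,0,0,12,-0.0018,-0.05,0,0,0,0,12,-0.0032,-0.09,0,0,0,0,12,-0.0046,-0.13,0,0,0,0,12,-0.006,-0.17,0,0,0,0,12,-0.0074,-0.21,0,0,0,0,12,-0.0088,-0.25,0,0,0,0,12,-0.0102,-0.29,0,0,0,0,12,-0.0114,-0.325,0,0,0,0,12,-0.0122,-0.35,0,0,0,0]

```text
clock: 21.0
position: [0.5379, 0.072, 0.0677]
ee_rot: [0.719, 0.695, 0.0, -0.0]
ft_force: [-3.8, 3.3, 6.3]
grip_width: 0.272
grasp_force: 40.2
```

>>> step_arm:
  commands: [12,-0.0001,-0.004,0,0,0,0,12,-0.0002,-0.007,0,0,0,0,12,-0.0003,-0.01,0,0,0,0,12,-0.0004,-0.013,0,0,0,0,12,-0.0005,-0.016,0,0,0,0,12,-0.0006,-0.018,0,0,0,0,12,-0.0007,-0.02,0,0,0,0,12,-0.0007,-0.022,0,0,0,0,12,-0.0008,-0.024,0,0,0,0,12,-0.0008,-0.024,0,0,0,0]

```text
clock: 22.25
position: [0.5374, 0.0585, 0.0677]
ee_rot: [0.719, 0.695, 0.0, -0.0]
ft_force: [-4.6, 2.4, 8.1]
grip_width: 0.273
grasp_force: 40.2
```

Travelled 0.225 with no stop felt yet; keep creeping.

>>> step_arm:
  commands: [12,-0.0001,-0.003,0,0,0,0,12,-0.0001,-0.005,0,0,0,0,12,-0.0002,-0.007,0,0,0,0,12,-0.0003,-0.009,0,0,0,0,12,-0.0004,-0.011,0,0,0,0,12,-0.0005,-0.013,0,0,0,0,12,-0.0005,-0.015,0,0,0,0,12,-0.0006,-0.017,0,0,0,0,12,-0.0006,-0.018,0,0,0,0,12,-0.0006,-0.018,0,0,0,0]

```text
clock: 23.5
position: [0.5374, 0.0584, 0.0677]
ee_rot: [0.716, 0.698, 0.004, -0.004]
ft_force: [-1.5, 35.9, 0.5]
grip_width: 0.271
grasp_force: 39.5
```

A firm stop at 36 N after 0.225 m, which agrees with the far stop given about 0.010 initial travel. Relax the push, open, and rise.

>>> step_arm:
  commands: [12,0.0003,0.01,0,0,0,0,12,0.0005,0.016,0,0,0,0,12,0.0005,0.016,0,0,0,0,30,0.0005,0.016,0,0,0,0,50,0.0005,0.016,0,0,0,0,60,0.0005,0.016,0,0,0,0,60,0.0005,0.016,0,0,0,0,60,0.0005,0.016,0,0,0,0,60,0.0005,0.016,0,0,0,0,60,0.0005,0.016,0,0,0,0]

```text
clock: 24.75
position: [0.5378, 0.0574, 0.0673]
ee_rot: [0.719, 0.695, -0.0, 0.0]
ft_force: [-0.1, 0.1, 0.0]
grip_width: 0.702
grasp_force: 0.0
```

>>> step_arm:
  commands: [60,0,0,0.02,0,0,0,60,0,0,0.06,0,0,0,60,0,0,0.12,0,0,0,60,0,0,0.18,0,0,0,60,0,0,0.24,0,0,0,60,0,0,0.3,0,0,0,60,0,0.05,0.32,0,0,0,60,0,0.1,0.32,0,0,0,60,0,0.1,0.32,0,0,0,60,0,0.1,0.32,0,0,0]

```text
clock: 26.0
position: [0.5379, 0.1165, 0.2598]
ee_rot: [0.719, 0.695, 0.0, 0.0]
ft_force: [0.6, -0.2, -0.4]
grip_width: 0.704
grasp_force: 0.0
```

```bash
python3 - <<'E'
from h import *
o=get_obs();print(o['clock'],o['position'],o['ft_force'])
w=camera('wrist');h=cv2.cvtColor(w,cv2.COLOR_RGB2HSV)
def blobs(m,z,mn):
    n,l,s,c=cv2.connectedComponentsWithStats(m)
    for i in range(1,n):
        if s[i,4]>mn: p=np.argwhere(l==i)[:,::-1];print(s[i],cv2.minAreaRect((ray('wrist',p,z,o)[:,:2]*1000).astype(np.float32)))
print('red');blobs(cv2.inRange(h,(0,150,100),(6,255,255)),.112,200)
print('yellow');blobs(cv2.inRange(h,(22,120,100),(36,255,255)),.08,200)
print('green');blobs(cv2.inRange(h,(45,80,40),(85,255,255)),.065,60)
for n,r in (('scene',(250,205,430,320)),):
    im=camera(n);hh=cv2.cvtColor(im,cv2.COLOR_RGB2HSV)
    for nm,lo,hi,z in(('green',(45,80,40),(85,255,255),.065),('yellow',(22,120,120),(36,255,255),.08)):
        k=cv2.inRange(hh,lo,hi)[r[1]:r[3],r[0]:r[2]];p=np.argwhere(k)[:,::-1]+r[:2];print(nm,len(p),ray(n,p.mean(0),z))
E
```

```text
26.0 [0.53786433 0.11647688 0.25977511] [ 0.60449045 -0.23780558 -0.41347703]
red
[ 457   57   55  106 1827] ((778.5860595703125, 173.13262939453125), (104.85138702392578, 33.427127838134766), 76.2993392944336)
[248 208  21  27 496] ((537.4386596679688, 62.26356506347656), (32.344032287597656, 23.262144088745117), 88.00788116455078)
[ 412  255   90   87 4552] ((776.3947143554688, -53.69916534423828), (122.73986053466797, 103.79414367675781), 84.20834350585938)
yellow
[191 199  73  24 986] ((497.9055480957031, 60.46977996826172), (31.174663543701172, 88.94377899169922), 82.57014465332031)
[265 200  61  23 977] ((583.703369140625, 60.629547119140625), (29.459787368774414, 74.99140930175781), 88.00879669189453)
green
[250  64  16  27 432] ((542.3134765625, 219.26943969726562), (27.51999855041504, 17.2482852935791), 88.00072479248047)
green 90 [[0.5461111  0.21799013 0.065     ]]
yellow 617 [[0.57849509 0.08143905 0.08      ]]
```

The bar is at y≈0.058 and stayed there, and the breaker is undisturbed at (0.542, 0.219). The bar's leading edge is past the last breaker, so what it met was the end stop and not a jam. Handing in.

```bash
python3 -c "
from workcell import *
print(hand_in())"
```

```text
the job is handed in; nothing more can be done
None
```

The green-toggle breaker is packed flat and upright in the empty pocket; the gauge bar was then slid to its far stop and left there, and the job was handed in with about 26 s on the clock (no verdict was returned).

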